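# Check the decapper levers stop short of their bars

## Task

Check the hand levers of the two tube decappers: with the outside of the fingers, gently press the ball-ended lever in towards its bar until it stops, keep it there for a second, and let it come all the way out again. Then press the plain lever in the same way until it stops and keep it held in, so that the gap to the bar can be gauged: the program finishes while still holding it there. Only push: do not hook or pinch a lever or touch a bar, and leave everything else on the bench where it stands.

Things in the scene. Friction and masses are not known exactly. Their poses are not given: they have to be found in the camera images.
- ball_unit: the decapper with the ball-ended lever: white fixed stand, base plate 160 (x) by 220 (y) by 12, origin at the centre of its underside. +x, the way the lever is pressed, points roughly away from the robot. At +y a housing 156 tall holds the lever's pivot. The lever is on the robot's side of the bar. The two units are alike but for the lever's end; either may be on the left.
- ball_lever (a joint): the ball-ended lever's angle: 0 fully out (rest), 0.30 rad fully in against its stop, where the lever is parallel to the bar and its blade still 24 mm short of it. It turns about a vertical axis at x -0.012, y +0.085 of its unit. A spring pushes it out: at the press point about 2.8 N starts it and about 8 N brings it to the stop; it comes out by itself when let go.
- ball_press (a point): point on the ball-ended lever's outer face, 125 mm from its pivot, 115 mm above the bench; it moves some 37 mm. Steel blade 24 tall, 8 thick, with a thin rubber strip on its bar side (not to be touched), from 15 to 150 mm from the pivot and carries a grey ball 32 across, centred 160 mm from the pivot. Axes turn with the lever: +x the way to press (towards the bar), -y from pivot to free end, z up. Free air in front of and below the blade, down to the base plate.
- ball_bar (a point): fixed round black grip bar of the ball-ended lever's unit, 22 thick, 166 long along y, this point at its middle, 115 above the bench; a post 137 tall carries its -y end. Not to be touched.
- plain_unit: the decapper with the plain lever, a bare blade with no ball: white fixed stand, base plate 160 (x) by 220 (y) by 12, origin at the centre of its underside. +x, the way the lever is pressed, points roughly away from the robot. At +y a housing 156 tall holds the lever's pivot. The lever is on the robot's side of the bar. The two units are alike but for the lever's end; either may be on the left.
- plain_lever (a joint): the plain lever's angle: 0 fully out (rest), 0.30 rad fully in against its stop, where the lever is parallel to the bar and its blade still 24 mm short of it. It turns about a vertical axis at x -0.012, y +0.085 of its unit. A spring pushes it out: at the press point about 2.8 N starts it and about 8 N brings it to the stop; it comes out by itself when let go.
- plain_press (a point): point on the plain lever's outer face, 125 mm from its pivot, 115 mm above the bench; it moves some 37 mm. Steel blade 24 tall, 8 thick, with a thin rubber strip on its bar side (not to be touched), from 15 to 150 mm from the pivot, with nothing on its end. Axes turn with the lever: +x the way to press (towards the bar), -y from pivot to free end, z up. Free air in front of and below the blade, down to the base plate.
- plain_bar (a point): fixed round black grip bar of the plain lever's unit, 22 thick, 166 long along y, this point at its middle, 115 above the bench; a post 137 tall carries its -y end. Not to be touched.
- jar: a small white screw-cap jar, 40 across, 65 tall, standing between the two decappers (mm); leave it where it is. Origin: centre of its underside.
- tall_bottle: a white bottle, 60 across, 130 tall, standing at the left side (mm); leave it where it is. Origin: centre of its underside.
- tube_rack: an orange tube rack 60 x 120 x 46 lying between the robot and the decappers (mm); leave it where it is. Origin: centre of its underside.
- tip_box: a clear box of pipette tips, 85 x 125 x 65, at the right side (mm); leave it where it is. Origin: centre of its underside.
- lid: a white jar lid, 44 across, 12 thick, lying in front on the right (mm); leave it where it is. Origin: centre of its underside.
- marker: a grey marker 134 long, 14 thick, lying in front on the left (mm); leave it where it is. Origin: its centre.

How it is judged (in metres and radians):
On the way, in this order (a step that is already met when the one before it is completed fails the run):
1. the ball-ended lever is pressed in to its stop by the fingers and kept there (value of joint ball_lever above 0.28 rad and contact force between the fingers and ball_lever above 2 N), for 0.7 s.
2. the ball-ended lever is all the way out again (value of joint ball_lever below 0.03 rad), for 0.2 s.
3. the plain lever is pressed in to its stop by the fingers (value of joint plain_lever above 0.28 rad and contact force between the fingers and plain_lever above 2 N), for 0.5 s.
At the end, for the whole second after the job is handed in: the fingers hold the plain lever within 0.02 rad (about 3 mm) of its stop, pushing with 2 to 40 N; the ball-ended lever is out, within 0.03 rad of its rest (all of step 3 and contact force between the fingers and plain_lever below 40 N and value of joint ball_lever below 0.03 rad); the arm keeps its last pose, push and grip.
It fails at once if a lever is hooked or pinched from behind, on its bar side (contact force between the fingers and ball_lever_c0 above 0.5 N or contact force between the fingers and plain_lever_c0 above 0.5 N).
It fails at once if a grip bar is touched (contact force between any of the fingers, the arm and ball_unit_c0 above 0.5 N or contact force between any of the fingers, the arm and plain_unit_c0 above 0.5 N).
It fails at once if a decapper is pushed harder than 40 N (contact force between any of the arm, the fingers and ball_unit above 40 N or contact force between any of the arm, the fingers and plain_unit above 40 N).
It fails at once if something else on the bench is moved more than 15 mm or lifted (distance of any of jar, tall_bottle, tube_rack, tip_box, lid, marker from where it was at the start of the episode above 0.015 m).
It also fails if it takes over 51 s, if anything falls off the work surface, if the arm or the gripper's body presses on something with over 40 N, if the wrist force passes 120 N, or if a joint passes its speed limit or range.

## Robot

A 6-joint arm with a two-finger parallel gripper is mounted at the origin on the work surface. World frame = base frame: x ahead of the robot, y to its left, z up, the work surface at z = 0. Lengths are in mm, angles in rad, forces in N, time in s.
With the tool pointing down it reaches from about 350 to 875 mm from the base axis. Payload 4.2 kg.
Tool frame: the origin (TCP) lies midway between the tips of the shut fingers; the grasp point (between the pads) lies 19 mm behind it; y points along the fingers, x is the direction in which the jaws open and shut, and the axes are right-handed (so a half turn about y gives the same grasp; the last joint's range is limited). The gripper opens to 85 mm and grips with 20 to 120 N. Pads are 22 mm wide; open, the fingers measure 114 mm over their backs; the gripper's body (76 mm by 85 mm) begins 54 mm behind the grasp point. The pads swing forward as they close: fully open they stand 13 mm farther back than shut.
Start: joints at [-1.021, 0.385, 0.008, 0, -1.194, -0.259], TCP at [179.215, -598.733, 195.812] pointing down, gripper open.
Joint ranges: [-3.14, 3.14], [-1.21, 2.06], [-1.07, 1.41], [-3.16, 2.05], [-2.99, -0.16], [-3.1, 3.1]. Speed limits (rad/s): [2.79, 2.79, 3.14, 3.14, 3.14, 3.14].

## Interface

Orientations are given as a unit quaternion [x, y, z, w].
In Python, from bench import read_state, get_image, job_done gives the robot as it stands.
- The arm moves only by the tool play_rows, never from a script. Its argument "series" is a list of rows, each a list of 7 numbers: the shift along the tool's x, y, z in m, then the turn, a rotation vector about the tool's x, y, z in rad, then the finger opening in m, from 0 to 0.0854. In form: [[x, y, z, wx, wy, wz, claw], ...]. A call has 1 to 10 rows; each row shifts and turns the pose as measured when the row begins, along the tool's axes as they then stand; what a row does not reach is not made up. A row lasts 1/10 s, in which the tool goes at most 50 mm and 8.59 degrees, less where a joint would pass 70% of its speed; a pose out of reach is approached as far as the arm can. A call with a gripper value outside its range is refused whole. The fingers move at their own pace and stop on an object; the grip force is fixed at half the most. Time passes only in rows, so rows that do not move let the fingers close. It gives the time, the measured TCP pose, the force and the opening at its end, in the units of the state.
- read_state(): the state, without advancing time (a new reading comes with each control period).
- get_image(name): name is "side" or "top"; returns a dict with "color" (384x512x3 uint8, red, green, blue), "intrinsics" (3x3 intrinsics, pixels), "origin" and "orientation" of the camera in the world. Camera axes: x right, y down, z forward; pixel columns grow to the right and rows downward; lengths in mm; the calibration is good to about 2 mm. A picture is of the moment at which its call begins. There is no depth.
- job_done(): hands the job in, once; it reports no verdict.
The state is a dict: "clock": time; "joints": joint angles; "joint_vel": joint speeds; "joint_efforts": joint torques, N m; "position": TCP position; "ee_rot": TCP orientation; "contact_force": force on the tool from outside, world axes, zero at the start; "wrist_torque": the same for the moment, N m; "gripper_width": finger opening in mm.
Only numpy, scipy, OpenCV 4.12 (cv2) and the standard library are available. Lean on these libraries where they do the work, as an engineer would, in place of code of your own. Each camera call takes 0.05 s, during which the arm holds its last target. There are 200 camera calls.

## Working session

There is one attempt and no reset: what is moved stays moved. The work goes in short steps, Python scripts to look and compute and a tool call to move; the robot and the scene stay as the last step left them, time stands still between calls to the robot, and variables do not carry over. Pictures are saved under pics/ and viewed, about 8 in all and at most 12, crops included, and the job is handed in when it is done.

Besides the shell and the picture viewer there is one more tool, called after ">>>" as name(argument=value, ...), one argument or row to a line, values as JSON. play_rows: Moves the arm, as the interface text tells. Its arguments: {"type":"object","properties":{"series":{"type":"array","items":{"type":"array","items":{"type":"number"}}}},"required":["series"]}

```bash
mkdir -p pics; ls; python3 - <<'E'
from bench import *
import cv2
print(read_state())
for n in("side","top"):
    im=get_image(n); cv2.imwrite(f"pics/{n}0.png",im["color"][:,:,::-1])
    print(n,im["intrinsics"],im["origin"],im["orientation"])
E
```

```text
pics
{'clock': 0.0, 'joints': array([-1.02136674e+00,  3.85550387e-01,  6.61704632e-03, -5.10961885e-04,
       -1.19399692e+00, -2.58598135e-01]), 'joint_vel': array([-0.00071538,  0.00024159, -0.00122973, -0.00051621, -0.00026737,
       -0.00039738]), 'joint_efforts': array([-8.26640808e-04, -3.92288661e+01,  1.88404334e+01,  4.18624252e+00,
       -4.69236184e-03, -5.10059280e-06]), 'position': array([ 179.0427599 , -598.10964919,  194.7201824 ]), 'ee_rot': array([ 0.42168644,  0.56757128, -0.56669797, -0.42296195]), 'contact_force': array([-0.13048323, -0.07783902,  0.13082395]), 'wrist_torque': array([0.0039882 , 0.00813692, 0.00670934]), 'gripper_width': 85.24798335047646}
side [[401.43363008   0.         254.47470812]
 [  0.         401.43363008 194.51563732]
 [  0.           0.           1.        ]] [ 163.57730996  720.66690048 1030.89277011] [-0.2085455   0.91152033 -0.34317132  0.08872938]
top [[418.75425946   0.         262.0815148 ]
 [  0.         418.75425946 191.0447139 ]
 [  0.           0.           1.        ]] [ 430.69903751  -25.39511914 1315.79624004] [ 0.71180463 -0.70093784  0.02851114 -0.03474825]
```

View pics/top0.png

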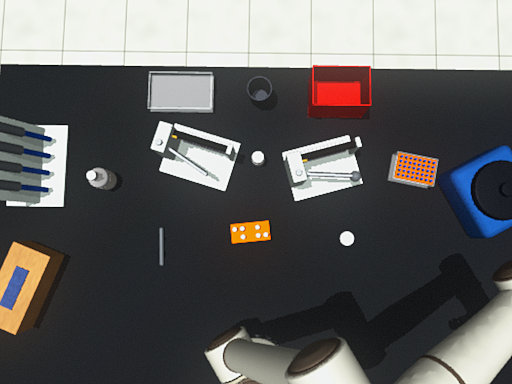

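View pics/side0.png

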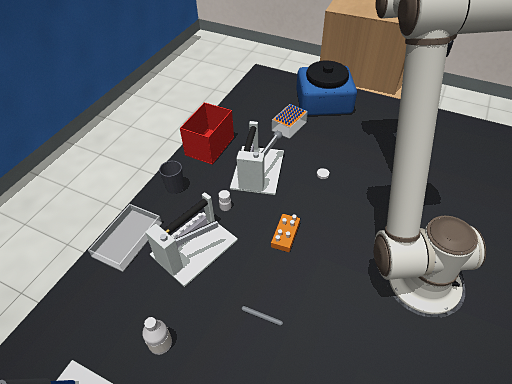

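The top view shows the plain unit on the left (about px 197,155) and the ball unit on the right (about px 325,165, ball at 355,175). The rack is at (250,232), the jar at (258,157) and the lid at (347,238). The side view agrees.

```bash
cat > h.py <<'E'
import numpy as np, cv2
from scipy.spatial.transform import Rotation as R
def ray(im,u,v,z):
    d=R.from_quat(im["orientation"]).apply(np.linalg.solve(im["intrinsics"],[u,v,1.]))
    o=np.array(im["origin"]); return (o+d*(z-o[2])/d[2]).round(1)
def proj(im,P):
    c=R.from_quat(im["orientation"]).inv().apply(np.atleast_2d(P)-np.array(im["origin"]))
    p=c@np.array(im["intrinsics"]).T; return p[:,:2]/p[:,2:]
E
python3 - <<'E'
from bench import *
from h import *
im=get_image("top");c=im["color"][:,:,::-1].copy()
crop=cv2.resize(c[112:212,140:380],None,fx=3.3,fy=3.3,interpolation=cv2.INTER_CUBIC);cv2.imwrite("pics/crop.png",crop)
m=(c.min(2)>110).astype(np.uint8)
for x0,x1 in((140,246),(276,370)):
    s=np.zeros_like(m);s[115:208,x0:x1]=m[115:208,x0:x1]
    s=cv2.morphologyEx(s,cv2.MORPH_CLOSE,np.ones((9,9)))
    k=max(cv2.findContours(s,0,1)[0],key=cv2.contourArea)
    r=cv2.approxPolyDP(k,4,True)[:,0]
    print([(tuple(int(a) for a in p),ray(im,*p,12)[:2].tolist()) for p in r])
E
```

```text
[((159, 121), [766.3, 318.4]), ((150, 147), [682.1, 343.7]), ((162, 153), [663.5, 305.0]), ((159, 170), [609.2, 312.4]), ((225, 190), [549.1, 103.1]), ((240, 143), [699.0, 59.2])]
[((359, 137), [723.5, -316.2]), ((345, 135), [729.3, -272.1]), ((282, 152), [672.1, -73.8]), ((294, 200), [521.1, -112.9]), ((362, 183), [577.5, -324.8]), ((354, 148), [688.1, -300.3]), ((361, 146), [694.7, -322.3])]
```

View pics/crop.png

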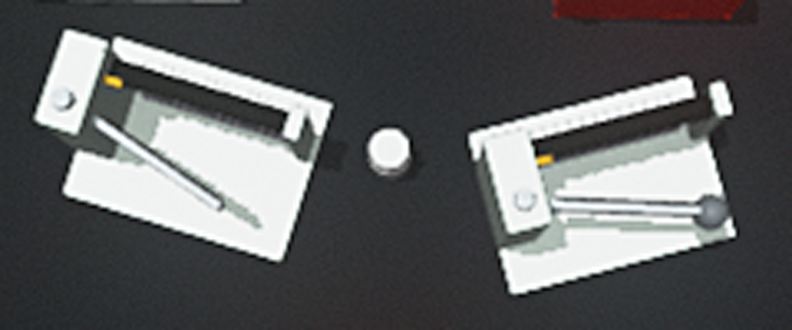

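The crop shows the plain lever running from its housing to px (220,207) and the ball at (710,210). Hinge knobs are at (63,97) and (524,199). Next I'll check the geometry against these and work out targets.

```bash
cat >> h.py <<'E'
U={"ball":(np.array([624.8,-199.3]),np.radians(14.75)),"plain":(np.array([654.1,185.8]),np.radians(-16.15))}
def w(n,x,y): # unit xy -> world
    c,a=U[n]; return c+np.array([[np.cos(a),-np.sin(a)],[np.sin(a),np.cos(a)]])@[x,y]
def lev(n,r,off,q): # r along the lever from pivot, off toward bar, q joint value
    t=0.30-q; return w(n,-12-r*np.sin(t)+off*np.cos(t),85-r*np.cos(t)-off*np.sin(t))
def show():
    from bench import read_state
    s=read_state();M=R.from_quat(s["ee_rot"]).as_matrix()
    print(s["clock"],s["position"].round(1),"F",s["contact_force"].round(1),"w",round(s["gripper_width"],1));print(M.round(3));return s,M
E
python3 - <<'E'
from bench import *
from h import *
im=get_image("top"); C=lambda u,v:(u/3.3+140-.35,v/3.3+112-.35)
print("knobs",ray(im,*C(63,97),160),w("plain",-12,85),ray(im,*C(524,199),160),w("ball",-12,85))
print("ball",ray(im,*C(710,210),115),lev("ball",160,0,0))
print("plain end",ray(im,*C(220,207),127),lev("plain",150,0,0), "root",ray(im,*C(98,120),127))
for n in U: print(n,[lev(n,120,-4,q).round(1) for q in(0,.3)],"pressdir",np.cos(U[n][1]),np.sin(U[n][1]))
for nm,p,z in(("jar",(388,148),65),): print(nm,ray(im,*C(*p),z))
print("rack",ray(im,250,232,46),"lid",ray(im,347,238,12))
s,M=show(); print(s["joints"])
E
```

```text
knobs [670.9 277.9 160. ] [666.21656235 270.78346261] [ 589.1 -114.6  160. ] [ 591.55428314 -120.15631857]
ball [ 588.  -280.6  115. ] [ 584.74610963 -280.01140536]
plain end [582.8 146.4 127. ] [583.77840343 145.4680607 ] root [657.8 255.2 127. ]
ball [array([ 582.5, -239.9]), array([ 618.2, -237.2])] pressdir 0.9670459389139431 0.2546019482055276
plain [array([596.9, 172.7]), array([629. , 156.6])] pressdir 0.960536785662542 -0.2781529855836027
jar [647.4   2.9  65. ]
rack [419.9  21.2  46. ] lid [ 405.9 -277.6   12. ]
0.2 [ 179.1 -598.4  195.1] F [ 0.2 -0.4 -0.5] w 85.5
[[-0.287 -0.001 -0.958]
 [ 0.958  0.001 -0.287]
 [ 0.001 -1.     0.   ]]
[-1.02141725e+00  3.85263514e-01  7.13370185e-03 -2.28684624e-04
 -1.19401286e+00 -2.58606533e-01]
```

>>> play_rows(
  series=[
    [0.01, 0, -0.02, 0, 0, 0, 0],
    [0.02, 0, -0.04, 0, 0, 0, 0],
    [0.02, 0, -0.04, 0, 0, 0, 0],
    [0.02, 0, -0.04, 0, 0, 0, 0],
    [0.02, 0, -0.04, 0, 0, 0, 0],
    [0.02, 0, -0.04, 0, 0, 0, 0],
    [0.02, 0, -0.04, 0, 0, 0, 0],
    [0.02, 0, -0.04, 0, 0, 0, 0],
    [0.01, 0, -0.02, 0, 0, 0, 0],
    [0, 0, 0, 0, 0, 0, 0],
  ],
)

```text
clock: 1.2
position: [448.5, -344.7, 192.3]
ee_rot: [0.422, 0.567, -0.566, -0.425]
contact_force: [-0.4, -0.1, -0.1]
gripper_width: -0.2
```

```bash
cat >> h.py <<'E'
def to(x,y,z,n=None):
    s,M=show(); print("tool shift mm",(M.T@(np.array([x,y,z])-s["position"])).round(1))
    if n:
        a=U[n][1]; T=np.array([[-np.sin(a),0,-np.cos(a)],[np.cos(a),0,-np.sin(a)],[0,-1,0]])
        print("turn",R.from_matrix(M.T@T).as_rotvec().round(3))
E
python3 -c "
from h import *
to(535,-251,102,'ball')"
```

```text
1.2 [ 448.5 -344.7  192.3] F [-0.4 -0.1 -0.1] w -0.2
[[-0.282 -0.003 -0.959]
 [ 0.959  0.004 -0.282]
 [ 0.005 -1.     0.001]]
tool shift mm [  65.    90.4 -109.5]
turn [-0.001  0.029  0.005]
```

>>> play_rows(
  series=[
    [0.016, 0, -0.027, 0, 0.015, 0, 0],
    [0.016, 0, -0.027, 0, 0.015, 0, 0],
    [0.016, 0.01, -0.027, 0, 0, 0.003, 0],
    [0.016, 0.02, -0.027, 0, 0, 0.003, 0],
    [0, 0.02, 0, 0, 0, 0, 0],
    [0, 0.02, 0, 0, 0, 0, 0],
    [0, 0.015, 0, 0, 0, 0, 0],
    [0, 0, 0, 0, 0, 0, 0],
  ],
)

```text
clock: 2.0
position: [536.3, -254.4, 104.2]
ee_rot: [-0.433, -0.558, 0.56, 0.433]
contact_force: [-0.9, -0.3, -0.0]
gripper_width: 0.1
```

```bash
python3 -c "
from h import *
from bench import *
to(535,-251,102,'ball')
im=get_image('top');c=im['color'][112:212,270:390,::-1];d=get_image('side')['color'][100:220,200:320,::-1]
cv2.imwrite('pics/c2.png',np.hstack([cv2.resize(c,(396,330)),cv2.resize(d,(330,330))]))
"
```

```text
2.0 [ 536.3 -254.4  104.2] F [-0.9 -0.3 -0. ] w 0.1
[[-0.249 -0.002 -0.969]
 [ 0.969 -0.002 -0.249]
 [-0.002 -1.     0.002]]
tool shift mm [3.6 2.2 0.4]
turn [-0.002 -0.006 -0.002]
```

View pics/c2.png

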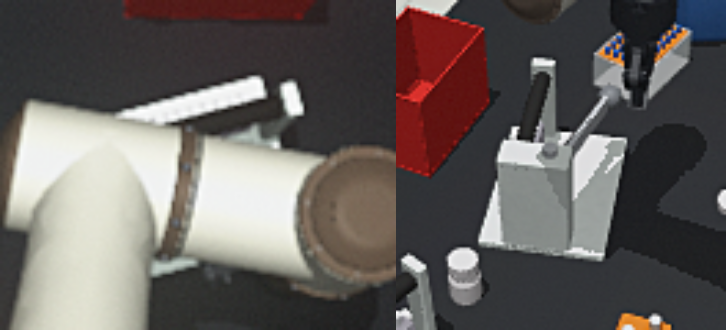

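The side crop shows the shut fingers (637,85) in front of the lever, clear of the ball (607,92). I'll shift 5 mm sideways, away from the ball, and approach.

>>> play_rows(
  series=[
    [0.005, 0.002, 0, 0, 0, 0, 0],
    [0, 0, -0.006, 0, 0, 0, 0],
    [0, 0, -0.006, 0, 0, 0, 0],
    [0, 0, -0.006, 0, 0, 0, 0],
    [0, 0, -0.005, 0, 0, 0, 0],
    [0, 0, -0.005, 0, 0, 0, 0],
    [0, 0, -0.004, 0, 0, 0, 0],
  ],
)

```text
clock: 2.8
position: [572.5, -242.6, 109.4]
ee_rot: [0.438, 0.559, -0.558, -0.429]
contact_force: [0.6, 0.7, -1.1]
gripper_width: 0.0
```

>>> play_rows(
  series=[
    [0, 0, -0.004, 0, 0, 0, 0],
    [0, 0, -0.004, 0, 0, 0, 0],
    [0, 0, -0.004, 0, 0, 0, 0],
    [0, 0, -0.004, 0, 0, 0, 0],
  ],
)

```text
clock: 3.2
position: [589.3, -238.2, 109.1]
ee_rot: [0.438, 0.559, -0.558, -0.429]
contact_force: [-0.4, -1.4, 0.5]
gripper_width: 0.1
```

```bash
cat >> h.py <<'E'
def rel(n):
    s,M=show(); c,a=U[n]; A=np.array([[np.cos(a),np.sin(a)],[-np.sin(a),np.cos(a)]])
    print("unit pos",(A@(s["position"][:2]-c)).round(1),"F unit",(A@s["contact_force"][:2]).round(1))
E
python3 -c "
from h import *
rel('ball')"
```

```text
3.2 [ 589.3 -238.2  109.1] F [-0.4 -1.4  0.5] w 0.1
[[-0.249  0.01  -0.969]
 [ 0.969 -0.006 -0.249]
 [-0.008 -1.    -0.008]]
unit pos [-44.2 -28.6] F unit [-0.7 -1.2]
```

```bash
python3 -c "
from h import *
from bench import *
im=get_image('top');c=im['color'][112:212,270:390,::-1];d=get_image('side')['color'][110:190,220:300,::-1]
cv2.imwrite('pics/c3.png',np.hstack([cv2.resize(c,(240,400)),cv2.resize(d,(480,480),interpolation=2)[:400]]))
for i in range(4): get_image('top');print(read_state()['contact_force'].round(1),read_state()['position'].round(1))
"
```

```text
[-1.2 -0.4  0.4] [ 589.2 -238.2  109.1]
[-0.1 -0.   1.2] [ 589.  -238.2  109.1]
[ 0.1 -0.4 -0.9] [ 588.9 -238.3  109.2]
[0.7 0.2 0.1] [ 588.9 -238.3  109.2]
```

View pics/c3.png

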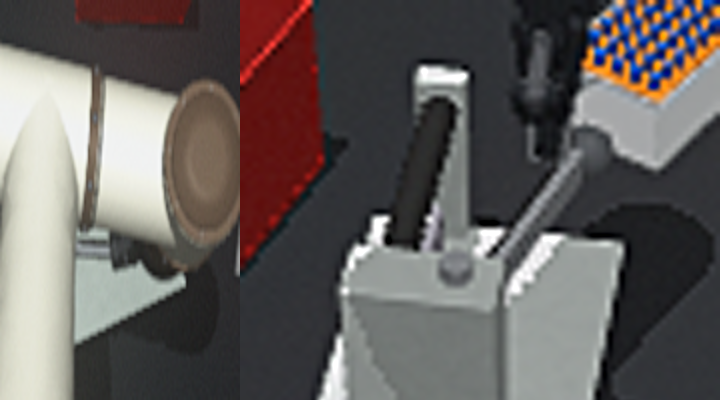

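```bash
python3 -c "
from h import *
from bench import *
im=get_image('side')
print(proj(im,[[588.9,-238.3,109.2],[536.3,-254.4,104.2],[588,-280.6,115],[*lev('ball',160,0,0),115],[*w('ball',-12,85),156],[*lev('ball',120,0,0),127]]))
t=get_image('top');print(proj(t,[[588,-280.6,115],[*w('ball',-12,85),156]]))
A=ray(im,278.7,134.7,0),ray(im,278.7,134.7,115); print(A)
"
```

```text
[[271.44640699 143.83688194]
 [287.28695845 146.40708594]
 [276.73405997 135.36147405]
 [277.51629837 135.71635625]
 [255.46448528 154.83533415]
 [272.38059037 139.78416935]]
[[354.80814903 175.28722128]
 [300.31757343 171.31901614]]
(array([ 635.9, -413.2,    0. ]), array([ 583.2, -286.7,  115. ]))
```

```bash
python3 -c "
from h import *
from bench import *
d=get_image('side')['color'][105:165,240:310,::-1]
d=cv2.resize(d,(770,600)[:2],interpolation=cv2.INTER_CUBIC)
d=(255*(d/255.)**.4).astype(np.uint8)
cv2.imwrite('pics/c4.png',d)
"
```

```text
(no output)
```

View pics/c4.png

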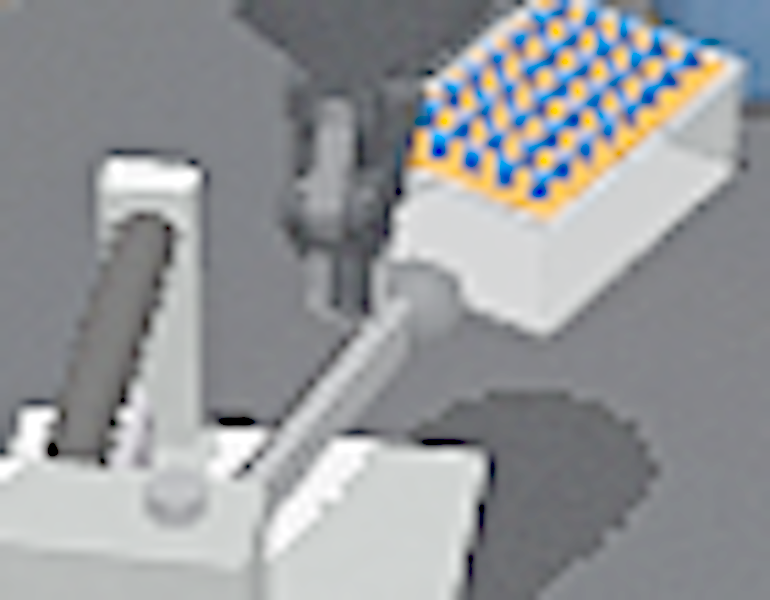

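```bash
python3 -c "
from h import *
from bench import *
im=get_image('side');print([ray(im,270.5,136.5,z) for z in (109,120,130,140)], proj(im,[[588.9,-238.3,z] for z in(109,119,129,139)]))
rel('ball')
"
```

```text
[array([ 608.1, -272.3,  109. ]), array([ 602.8, -260.5,  120. ]), array([ 598. , -249.7,  130. ]), array([ 593.2, -238.9,  140. ])] [[271.44565127 143.88079261]
 [271.48363823 141.67355874]
 [271.52204057 139.44218868]
 [271.56086515 137.18628435]]
3.7 [ 589.  -238.3  109.3] F [ 0.1 -0.1 -0.2] w -0.1
[[-0.249  0.01  -0.969]
 [ 0.969 -0.006 -0.249]
 [-0.008 -1.    -0.009]]
unit pos [-44.6 -28.6] F unit [ 0.  -0.2]
```

The tip sits about 7 px higher in the picture than the reported TCP projects to (136.5 against 143.9). With no contact force either, the real tips must be about 25-30 mm above nominal, just over the blade. I'll raise, back off, then go lower and check again.

>>> play_rows(
  series=[
    [0, -0.015, 0, 0, 0, 0, 0],
    [0, -0.01, 0, 0, 0, 0, 0],
    [0, 0, 0.02, 0, 0, 0, 0],
    [0, 0, 0.03, 0, 0, 0, 0],
    [0, 0, 0.02, 0, 0, 0, 0],
    [0, 0.02, 0, 0, 0, 0, 0],
    [0, 0.02, 0, 0, 0, 0, 0],
    [0, 0.01, 0, 0, 0, 0, 0],
    [0, 0, 0, 0, 0, 0, 0],
  ],
)

```text
clock: 4.6
position: [520.0, -257.0, 86.4]
ee_rot: [0.44, 0.56, -0.557, -0.427]
contact_force: [-0.0, -0.3, 0.4]
gripper_width: -0.3
```

```bash
cat >> h.py <<'E'
def pic(name,g=.4):
    from bench import get_image
    im=get_image('side');d=im['color'][105:165,240:310,::-1]
    d=cv2.resize(d,(770,600),interpolation=cv2.INTER_CUBIC)
    cv2.imwrite(f'pics/{name}.png',(255*(d/255.)**g).astype(np.uint8))
    s,M=show(); p=proj(im,s["position"])[0];print("TCP px",p,"crop",(p-[240,105])*[11,10])
E
python3 -c "
from h import *
pic('c5');rel('ball')"
```

```text
4.65 [ 520.6 -257.1   87.2] F [ 0.9 -0.3 -0.6] w 0.2
[[-0.248  0.018 -0.969]
 [ 0.969 -0.008 -0.249]
 [-0.012 -1.    -0.015]]
TCP px [291.56145158 150.91016837] crop [567.17596736 459.10168371]
4.65 [ 520.6 -257.1   87.2] F [ 0.9 -0.3 -0.6] w 0.2
[[-0.248  0.018 -0.969]
 [ 0.969 -0.008 -0.249]
 [-0.012 -1.    -0.015]]
unit pos [-115.5  -29.4] F unit [ 0.8 -0.5]
```

View pics/c5.png

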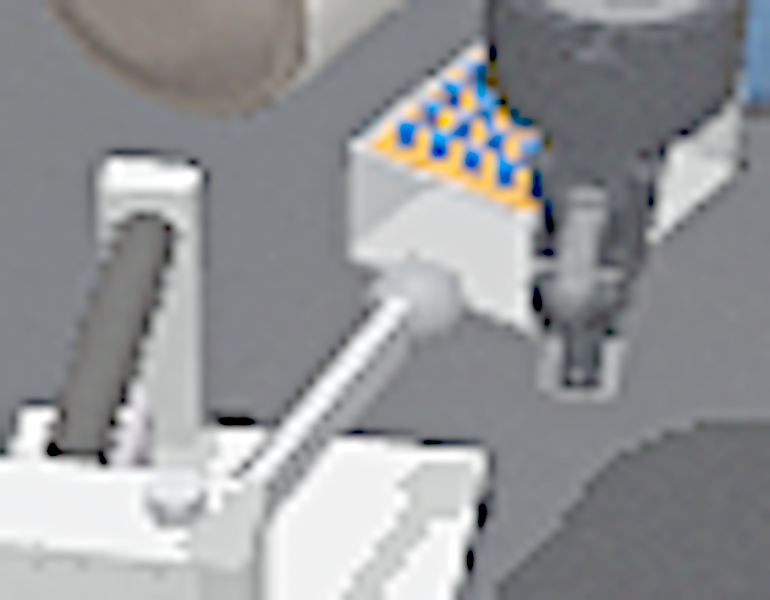

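The tip is at crop (580,395) while the TCP projects to (567,459), so the same roughly 28 mm height offset shows again. The real tip is at about z 115. I'll go down another 17 mm, trim the tilt, and press with force checks.

```bash
python3 -c "
from h import *
to(520,-257,70,'ball')"
```

```text
4.65 [ 520.6 -257.1   87.2] F [ 0.9 -0.3 -0.6] w 0.2
[[-0.248  0.018 -0.969]
 [ 0.969 -0.008 -0.249]
 [-0.012 -1.    -0.015]]
tool shift mm [ 0.5 17.1  0.8]
turn [ 0.015 -0.006 -0.012]
```

>>> play_rows(
  series=[
    [0, 0.01, 0, 0.015, -0.006, -0.012, 0],
    [0, 0.009, 0, 0, 0, 0, 0],
    [0, 0, -0.01, 0, 0, 0, 0],
    [0, 0, -0.01, 0, 0, 0, 0],
    [0, 0, -0.01, 0, 0, 0, 0],
    [0, 0, -0.006, 0, 0, 0, 0],
    [0, 0, 0, 0, 0, 0, 0],
  ],
)

```text
clock: 5.35
position: [562.4, -247.4, 69.1]
ee_rot: [0.432, 0.561, -0.56, -0.43]
contact_force: [-0.2, 1.0, -0.7]
gripper_width: -0.1
```

>>> play_rows(
  series=[
    [0, 0, -0.005, 0, 0, 0, 0],
    [0, 0, -0.005, 0, 0, 0, 0],
    [0, 0, -0.005, 0, 0, 0, 0],
  ],
)

```text
clock: 5.65
position: [575.1, -243.9, 69.2]
ee_rot: [-0.431, -0.56, 0.561, 0.431]
contact_force: [-4.7, -4.1, 1.1]
gripper_width: -0.1
```

```bash
python3 -c "
from h import *
rel('ball')"
```

```text
5.65 [ 575.1 -243.9   69.2] F [-4.7 -4.1  1.1] w -0.1
[[-0.256 -0.001 -0.967]
 [ 0.967 -0.001 -0.256]
 [-0.001 -1.     0.002]]
unit pos [-59.4 -30.4] F unit [-5.6 -2.7]
```

Contact, about where the geometry predicts. I'll press on.

>>> play_rows(
  series=[
    [0, 0, -0.006, 0, 0, 0, 0],
    [0, 0, -0.006, 0, 0, 0, 0],
    [0, 0, -0.006, 0, 0, 0, 0],
    [0, 0, -0.006, 0, 0, 0, 0],
  ],
)

```text
clock: 6.05
position: [590.2, -241.9, 69.1]
ee_rot: [-0.427, -0.554, 0.565, 0.437]
contact_force: [-6.3, -4.6, 3.6]
gripper_width: 0.2
```

>>> play_rows(
  series=[
    [0, 0, -0.005, 0, 0, 0, 0],
    [0, 0, -0.004, 0, 0, 0, 0],
  ],
)

```text
clock: 6.25
position: [594.0, -241.5, 69.2]
ee_rot: [-0.425, -0.551, 0.567, 0.441]
contact_force: [-6.1, -2.2, 3.6]
gripper_width: 0.4
```

```bash
python3 -c "
from h import *
rel('ball')"
```

```text
6.25 [ 594.  -241.5   69.2] F [-6.1 -2.2  3.6] w 0.4
[[-0.25  -0.032 -0.968]
 [ 0.968 -0.005 -0.25 ]
 [ 0.003 -0.999  0.032]]
unit pos [-40.6 -33. ] F unit [-6.5 -0.6]
```

>>> play_rows(
  series=[
    [0.001, 0, -0.007, -0.02, 0, 0, 0],
    [0.001, 0, -0.007, -0.02, 0, 0, 0],
    [0.001, 0, -0.007, -0.01, 0, 0, 0],
  ],
)

```text
clock: 6.55
position: [605.0, -238.9, 69.0]
ee_rot: [0.433, 0.559, -0.558, -0.435]
contact_force: [-6.9, -6.3, 3.2]
gripper_width: 0.2
```

```bash
python3 -c "
from h import *
rel('ball')"
```

```text
6.55 [ 605.  -238.9   69. ] F [-6.9 -6.3  3.2] w 0.2
[[-0.247 -0.001 -0.969]
 [ 0.969  0.004 -0.247]
 [ 0.004 -1.     0.   ]]
unit pos [-29.2 -33.2] F unit [-8.3 -4.3]
```

>>> play_rows(
  series=[
    [0.001, 0, -0.007, -0.01, 0, 0, 0],
    [0.001, 0, -0.007, -0.01, 0, 0, 0],
    [0.001, 0, -0.007, -0.01, 0, 0, 0],
  ],
)

```text
clock: 6.85
position: [607.7, -237.8, 68.9]
ee_rot: [0.431, 0.558, -0.557, -0.439]
contact_force: [-14.8, -7.9, 8.6]
gripper_width: -0.3
```

>>> play_rows(
  series=[
    [0.001, 0, -0.007, -0.01, 0, 0, 0],
    [0.001, 0, -0.007, -0.01, 0, 0, 0],
    [0.001, 0, -0.007, -0.01, 0, 0, 0],
  ],
)

```text
clock: 7.15
position: [606.9, -237.6, 69.0]
ee_rot: [-0.428, -0.554, 0.558, 0.445]
contact_force: [-13.2, -7.9, 7.0]
gripper_width: -0.3
```

```bash
python3 -c "
from h import *
rel('ball')"
```

```text
7.15 [ 606.9 -237.6   69. ] F [-13.2  -7.9   7. ] w -0.3
[[-0.237 -0.022 -0.971]
 [ 0.971  0.011 -0.238]
 [ 0.016 -1.     0.019]]
unit pos [-27.  -32.4] F unit [-14.8  -4.3]
```

At the stop: it stalls at x = -27 as predicted, with about 15 N. Holding.

>>> play_rows(
  series=[
    [0.001, 0, -0.007, -0.015, 0, 0, 0],
    [0.001, 0, -0.007, -0.015, 0, 0, 0],
    [0.001, 0, -0.007, -0.015, 0, 0, 0],
    [0.001, 0, -0.007, -0.015, 0, 0, 0],
    [0.001, 0, -0.007, -0.015, 0, 0, 0],
    [0.001, 0, -0.007, -0.015, 0, 0, 0],
  ],
)

```text
clock: 7.75
position: [607.1, -236.6, 68.7]
ee_rot: [0.43, 0.558, -0.55, -0.449]
contact_force: [-13.7, -7.0, 6.3]
gripper_width: -0.4
```

>>> play_rows(
  series=[
    [0.001, 0, -0.007, -0.015, 0, 0, 0],
    [0.001, 0, -0.007, -0.015, 0, 0, 0],
    [0.001, 0, -0.007, -0.015, 0, 0, 0],
    [0.001, 0, -0.007, -0.015, 0, 0, 0],
    [0.001, 0, -0.007, -0.015, 0, 0, 0],
    [0.001, 0, -0.007, -0.015, 0, 0, 0],
  ],
)

```text
clock: 8.35
position: [607.4, -235.6, 68.5]
ee_rot: [0.431, 0.561, -0.542, -0.454]
contact_force: [-12.2, -6.6, 6.3]
gripper_width: 0.3
```

```bash
python3 -c "
from h import *
pic('c6');rel('ball')"
```

```text
8.4 [ 607.4 -235.6   68.5] F [-12.9  -6.4   5.3] w -0.3
[[-0.216 -0.007 -0.976]
 [ 0.975  0.041 -0.217]
 [ 0.042 -0.999 -0.002]]
TCP px [266.21557613 151.54553573] crop [288.37133738 465.45535733]
8.4 [ 607.4 -235.6   68.5] F [-12.9  -6.4   5.3] w -0.3
[[-0.216 -0.007 -0.976]
 [ 0.975  0.041 -0.217]
 [ 0.042 -0.999 -0.002]]
unit pos [-26.1 -30.7] F unit [-14.1  -2.9]
```

View pics/c6.png

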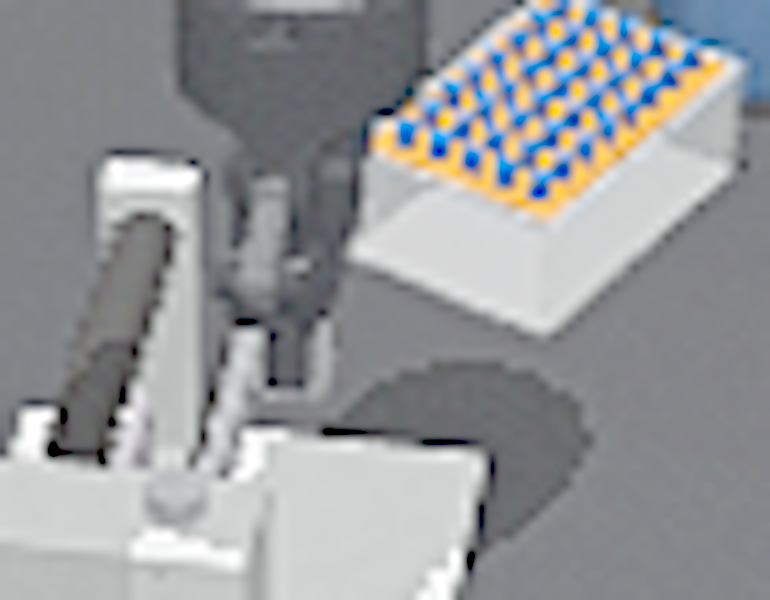

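The picture shows the ball lever at crop (235,390), parallel to the bar with the fingers at (285,380). It has been held for about 1.5 s. Releasing now, slowly.

>>> play_rows(
  series=[
    [0, 0, 0.008, 0, 0, 0, 0],
    [0, 0, 0.012, 0, 0, 0, 0],
    [0, 0, 0.012, 0, 0.01, 0, 0],
    [0, 0, 0.012, 0, 0.01, -0.02, 0],
    [0, 0, 0.012, 0, 0.01, -0.02, 0],
    [0, 0, 0.012, 0, 0, 0, 0],
    [0, 0, 0.012, 0, 0, 0, 0],
    [0, 0, 0.012, 0, 0, 0, 0],
    [0, 0, 0, 0, 0, 0, 0],
  ],
)

```text
clock: 9.3
position: [509.4, -256.0, 69.3]
ee_rot: [0.428, 0.562, -0.524, -0.475]
contact_force: [-0.5, 0.7, -0.6]
gripper_width: 0.3
```

```bash
python3 -c "
from h import *
pic('c7');rel('ball')
f=lev('plain',115,-4,0);print(f)
a=U['plain'][1];p=f-60*np.array([np.cos(a),np.sin(a)]);print(p)
to(*p,69,'plain')
"
```

```text
9.35 [ 510.3 -256.1   69.4] F [-0.6 -0.3 -0.4] w 0.5
[[-0.182 -0.015 -0.983]
 [ 0.98   0.083 -0.183]
 [ 0.085 -0.996 -0.   ]]
TCP px [293.93077207 155.73719923] crop [593.23849279 507.37199231]
9.35 [ 510.3 -256.1   69.4] F [-0.6 -0.3 -0.4] w 0.5
[[-0.182 -0.015 -0.983]
 [ 0.98   0.083 -0.183]
 [ 0.085 -0.996 -0.   ]]
unit pos [-125.2  -25.7] F unit [-0.7 -0.1]
[599.6722298  176.90667205]
[542.04002266 193.59585119]
9.35 [ 510.3 -256.1   69.4] F [-0.6 -0.3 -0.4] w 0.5
[[-0.182 -0.015 -0.983]
 [ 0.98   0.083 -0.183]
 [ 0.085 -0.996 -0.   ]]
tool shift mm [ 434.7   37.4 -113.4]
turn [-0.02   0.465  0.083]
```

View pics/c7.png

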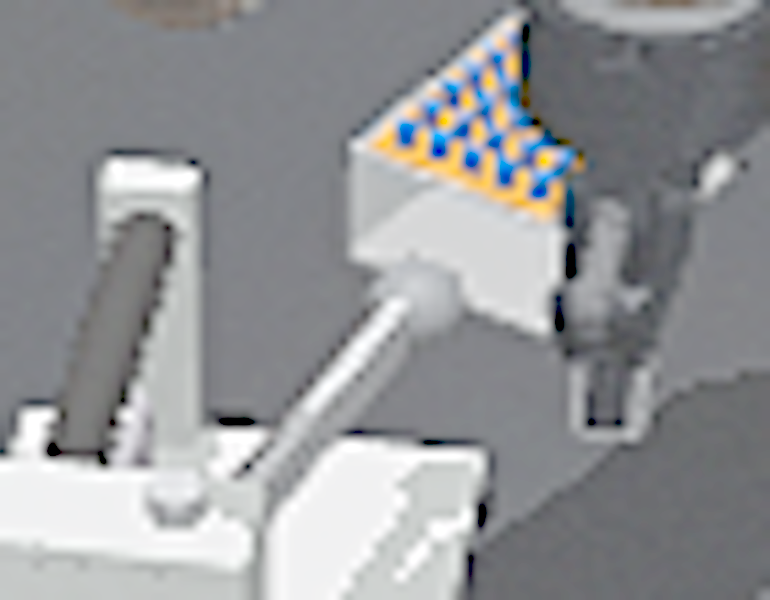

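The ball lever is back out (ball at crop (420,295), same as at rest). I'll raise, level and turn for the plain unit.

>>> play_rows(
  series=[
    [0, -0.02, 0, 0, 0.09, 0.03, 0],
    [0, -0.02, 0, 0, 0.09, 0.03, 0],
    [0, -0.02, 0, -0.01, 0.09, 0.02, 0],
    [0, 0, 0, -0.01, 0.1, 0, 0],
    [0, 0, 0, 0, 0.1, 0, 0],
    [0, 0, 0, 0, 0, 0, 0],
  ],
)

```text
clock: 9.95
position: [514.3, -259.0, 132.2]
ee_rot: [0.573, 0.423, -0.416, -0.566]
contact_force: [0.2, 0.4, 0.6]
gripper_width: -0.0
```

```bash
python3 -c "
from h import *
to(525,193.6,120,'plain')
"
```

```text
9.95 [ 514.3 -259.   132.2] F [0.2 0.4 0.6] w -0.0
[[ 0.297  0.014 -0.955]
 [ 0.955 -0.003  0.297]
 [ 0.001 -1.    -0.014]]
tool shift mm [435.4  10.9 124.4]
turn [ 0.014 -0.02   0.001]
```

>>> play_rows(
  series=[
    [0.02, 0, 0.006, 0.014, -0.02, 0, 0],
    [0.04, 0, 0.0115, 0, 0, 0, 0],
    [0.04, 0, 0.0115, 0, 0, 0, 0],
    [0.04, 0, 0.0115, 0, 0, 0, 0],
    [0.04, 0, 0.0115, 0, 0, 0, 0],
    [0.04, 0, 0.0115, 0, 0, 0, 0],
    [0.04, 0, 0.0115, 0, 0, 0, 0],
    [0.04, 0, 0.0115, 0, 0, 0, 0],
    [0.04, 0, 0.0115, 0, 0, 0, 0],
    [0.03, 0, 0.01, 0, 0, 0, 0],
  ],
)

```text
clock: 10.95
position: [513.3, 139.0, 131.1]
ee_rot: [0.561, 0.432, -0.43, -0.56]
contact_force: [-0.3, -0.2, -0.2]
gripper_width: -0.0
```

```bash
python3 -c "
from h import *
rel('plain');to(533,195.6,69,'plain')
"
```

```text
10.95 [513.3 139.  131.1] F [-0.3 -0.2 -0.2] w -0.0
[[ 0.257  0.003 -0.966]
 [ 0.966 -0.     0.257]
 [ 0.001 -1.    -0.003]]
unit pos [-122.2  -84.1] F unit [-0.2 -0.3]
10.95 [513.3 139.  131.1] F [-0.3 -0.2 -0.2] w -0.0
[[ 0.257  0.003 -0.966]
 [ 0.966 -0.     0.257]
 [ 0.001 -1.    -0.003]]
tool shift mm [59.7 62.1 -4.2]
turn [0.003 0.022 0.001]
```

>>> play_rows(
  series=[
    [0.015, 0, 0, 0, 0.02, 0, 0],
    [0.02, 0.01, 0, 0, 0, 0, 0],
    [0.012, 0.02, 0, 0, 0, 0, 0],
    [0, 0.02, 0, 0, 0, 0, 0],
    [0, 0.01, 0, 0, 0, 0, 0],
    [0, 0, 0, 0, 0, 0, 0],
  ],
)

```text
clock: 11.55
position: [528.0, 193.8, 66.3]
ee_rot: [0.562, 0.432, -0.429, -0.56]
contact_force: [0.6, 0.6, -0.0]
gripper_width: 0.1
```

```bash
python3 -c "
from h import *
rel('plain');to(535,195.6,69,'plain')
"
```

```text
11.55 [528.  193.8  66.3] F [ 0.6  0.6 -0. ] w 0.1
[[ 0.259  0.005 -0.966]
 [ 0.966  0.001  0.259]
 [ 0.002 -1.    -0.004]]
unit pos [-123.3  -27.4] F unit [0.4 0.7]
11.55 [528.  193.8  66.3] F [ 0.6  0.6 -0. ] w 0.1
[[ 0.259  0.005 -0.966]
 [ 0.966  0.001  0.259]
 [ 0.002 -1.    -0.004]]
tool shift mm [ 3.6 -2.6 -6.3]
turn [0.004 0.02  0.002]
```

Contact is expected at about x = -62. Before that I'll look at the approach.

>>> play_rows(
  series=[
    [0, 0, -0.01, 0, 0.02, 0, 0],
    [0, 0, -0.01, 0, 0, 0, 0],
    [0, 0, -0.01, 0, 0, 0, 0],
    [0, 0, -0.008, 0, 0, 0, 0],
    [0, 0, 0, 0, 0, 0, 0],
  ],
)

```text
clock: 12.05
position: [570.7, 182.1, 69.1]
ee_rot: [0.567, 0.428, -0.421, -0.564]
contact_force: [0.7, 0.4, -0.1]
gripper_width: -0.2
```

```bash
sed -i "s/105:165,240:310/190:290,140:260/;s/-\[240,105\])\*\[11,10\]/-[140,190])*[6.4,6]/" h.py; python3 -c "
from h import *
pic('c8',.5);rel('plain')
"
```

```text
12.1 [570.2 182.1  69.1] F [ 0.2 -0.2  0.1] w 0.3
[[ 0.28   0.01  -0.96 ]
 [ 0.96   0.003  0.28 ]
 [ 0.005 -1.    -0.008]]
TCP px [216.65897526 243.83195673] crop [490.61744167 322.99174041]
12.1 [570.2 182.1  69.1] F [ 0.2 -0.2  0.1] w 0.3
[[ 0.28   0.01  -0.96 ]
 [ 0.96   0.003  0.28 ]
 [ 0.005 -1.    -0.008]]
unit pos [-79.6 -26.9] F unit [ 0.3 -0.2]
```

View pics/c8.png

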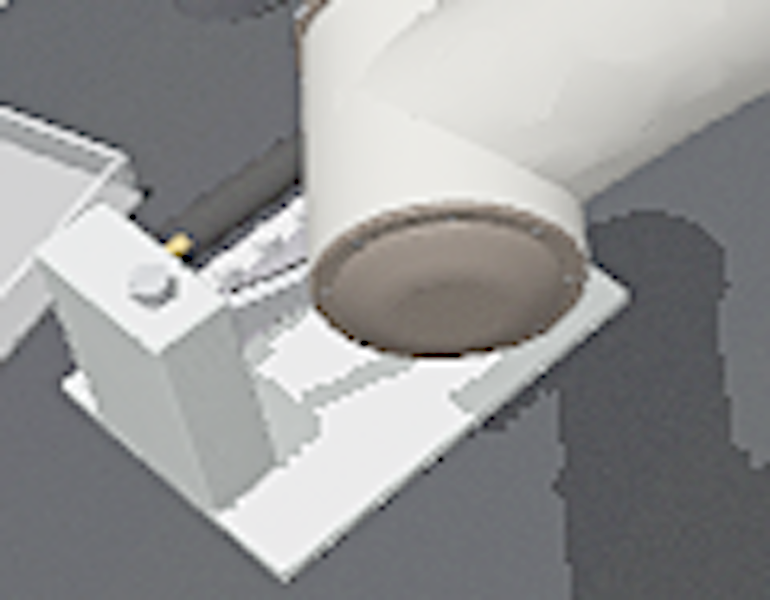

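The wrist hides the fingers here and the lever root at (270,285) is at rest, so I'll go by force and position.

>>> play_rows(
  series=[
    [0, 0, -0.006, 0, 0, 0, 0],
    [0, 0, -0.005, 0, 0, 0, 0],
    [0, 0, -0.005, 0, 0, 0, 0],
    [0, 0, -0.005, 0, 0, 0, 0],
    [0, 0, -0.005, 0, 0, 0, 0],
  ],
)

```text
clock: 12.6
position: [592.3, 173.2, 69.0]
ee_rot: [0.566, 0.424, -0.424, -0.566]
contact_force: [-5.5, -0.1, 3.2]
gripper_width: -0.1
```

>>> play_rows(
  series=[
    [0.001, 0, -0.006, 0, 0, 0, 0],
    [0.001, 0, -0.006, 0, 0, 0, 0],
  ],
)

```text
clock: 12.8
position: [600.4, 169.9, 68.2]
ee_rot: [-0.565, -0.42, 0.427, 0.567]
contact_force: [-6.5, 0.3, 4.0]
gripper_width: -0.0
```

```bash
python3 -c "
from h import *
rel('plain')
"
```

```text
12.8 [600.4 169.9  68.2] F [-6.5  0.3  4. ] w -0.0
[[ 0.282 -0.009 -0.959]
 [ 0.96  -0.004  0.282]
 [-0.006 -1.     0.008]]
unit pos [-47.2 -30.2] F unit [-6.3 -1.5]
```

>>> play_rows(
  series=[
    [0.001, 0, -0.007, -0.01, 0, 0, 0],
    [0.001, 0, -0.007, -0.01, 0, 0, 0],
    [0.001, 0, -0.007, -0.01, 0, 0, 0],
    [0.001, 0, -0.007, -0.01, 0, 0, 0],
  ],
)

```text
clock: 13.2
position: [619.0, 162.1, 67.2]
ee_rot: [0.575, 0.42, -0.426, -0.558]
contact_force: [-9.9, 1.4, 6.1]
gripper_width: 0.2
```

>>> play_rows(
  series=[
    [0.001, 0, -0.007, -0.01, 0, 0, 0],
    [0.001, 0, -0.007, -0.01, 0, 0, 0],
    [0.001, 0, -0.007, -0.01, 0, 0, 0],
  ],
)

```text
clock: 13.5
position: [619.5, 161.0, 66.9]
ee_rot: [0.576, 0.414, -0.432, -0.558]
contact_force: [-22.5, 8.5, 13.4]
gripper_width: 0.2
```

```bash
python3 -c "
from h import *
rel('plain')
"
```

```text
13.5 [619.5 161.   66.9] F [-22.5   8.5  13.4] w 0.2
[[ 0.285 -0.005 -0.958]
 [ 0.958 -0.036  0.285]
 [-0.036 -0.999 -0.006]]
unit pos [-26.3 -33.4] F unit [-24.    1.9]
```

At the stop (x = -26.3, 24 N). I'll ease the push a little and hold.

>>> play_rows(
  series=[
    [0, 0, -0.006, -0.005, 0, 0, 0],
    [0, 0, -0.005, -0.005, 0, 0, 0],
    [0, 0, -0.005, -0.005, 0, 0, 0],
    [0, 0, -0.005, -0.005, 0, 0, 0],
    [0, 0, -0.005, -0.005, 0, 0, 0],
    [0, 0, -0.005, -0.005, 0, 0, 0],
    [0, 0, -0.005, -0.005, 0, 0, 0],
    [0, 0, -0.005, -0.005, 0, 0, 0],
  ],
)

```text
clock: 14.3
position: [617.2, 160.3, 67.2]
ee_rot: [0.57, 0.401, -0.447, -0.561]
contact_force: [-16.4, 7.4, 9.6]
gripper_width: -0.0
```

```bash
python3 -c "
from h import *
from bench import *
for i in range(4): pic('c9',.5)
rel('plain')
im=get_image('side');cv2.imwrite('pics/c10.png',np.hstack([cv2.resize(im['color'][100:200,220:320,::-1],(390,390)),cv2.resize(im['color'][190:290,140:240,::-1],(390,390))]))
"
```

```text
14.35 [617.2 160.3  67.3] F [-17.    7.2   9.5] w 0.1
[[ 0.279 -0.044 -0.959]
 [ 0.958 -0.049  0.281]
 [-0.059 -0.998  0.028]]
TCP px [206.60655093 232.99335484] crop [426.28192596 257.96012906]
14.4 [617.2 160.3  67.2] F [-16.9   7.   10.2] w -0.3
[[ 0.279 -0.044 -0.959]
 [ 0.958 -0.049  0.281]
 [-0.059 -0.998  0.028]]
TCP px [206.60540577 232.99658273] crop [426.27459692 257.97949635]
14.45 [617.2 160.3  67.3] F [-16.1   7.9   9.2] w -0.4
[[ 0.279 -0.043 -0.959]
 [ 0.958 -0.049  0.281]
 [-0.059 -0.998  0.028]]
TCP px [206.59482023 232.99272969] crop [426.20684944 257.95637816]
14.5 [617.2 160.3  67.2] F [-16.9   6.6   9.7] w 0.0
[[ 0.279 -0.043 -0.959]
 [ 0.958 -0.049  0.281]
 [-0.059 -0.998  0.028]]
TCP px [206.5973182  232.99709657] crop [426.22283649 257.98257941]
14.5 [617.2 160.3  67.2] F [-16.9   6.6   9.7] w 0.0
[[ 0.279 -0.043 -0.959]
 [ 0.958 -0.049  0.281]
 [-0.059 -0.998  0.028]]
unit pos [-28.3 -34.8] F unit [-18.1   1.6]
```

View pics/c10.png

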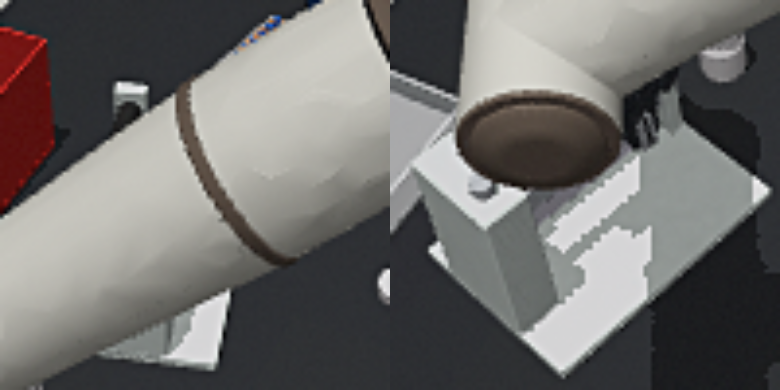

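The push is steady at about 18 N, well above the roughly 8 N spring load, so the lever is on its stop. The right half shows the fingers at (648,115) against the pushed-in lever, and the jar is undisturbed. Handing in.

```bash
python3 -c "
from bench import *
job_done()
s=read_state();print(s['clock'],s['position'],s['contact_force'])"
```

```text
the job is handed in; nothing more can be done
the job is handed in; nothing more can be done
```

I pressed the ball-ended lever (right unit) in to its stop and held it for about 1.5 s at about 14 N. I then let it go, and a picture showed it back out at its rest position. After that I pressed the plain lever (left unit) in to its stop and handed the job in at about 14.5 s while still holding it.

**Last checks:**
- **Plain lever:** the push was steady at about 18 N, against about 8 N needed to reach the stop. The arm had stalled within 1–2 mm of the same depth in the unit as for the ball lever. The wrist hid most of this lever in the pictures, so "on the stop" rests mainly on force and position.
- **Ball lever at the end:** the arm hid it in the last picture. It was last seen fully out right after release, and nothing went near it afterwards.
- **Other objects:** the jar stood in place in the last picture. I did not re-measure the other items. The force reading stayed near zero at every check away from the levers.

**Disagreements:**
- **Tip height:** the fingertips showed about 28 mm higher in the side view than the reported TCP. My first approach to the ball lever therefore passed over the blade without touching it. I raised the arm, backed off and worked about 35–40 mm lower from then on.
- **Tool tilt:** the tool tilted by about 0.06 rad while holding the plain lever, which moved the reported TCP back about 2 mm. The push stayed steady.

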